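# Tilt the recipe screen back at the bakery bench

## Task

Two displays on stiff hinges stand on the bakery bench facing you, both about upright. Tilt the wide, low one (the recipe screen) back until it leans 40 degrees from upright, let go and make sure that it stays there. Leave the tall, narrow one as it is.

Things in the scene. Friction and masses are not known exactly. Their poses are not given: they have to be found in the camera images.
- recipe (a joint): Lean of the wide recipe screen in rad: 0 = upright, positive = its top leans back, away from the robot (0.70 = 40 degrees back); it moves from -0.25 to 1.3. The hinge is stiff: it stays wherever it is left, and a push of about 6 N near the top edge moves it (about 0.8 N m of friction at the hinge). The screen is a flat white panel with a dark face towards the robot, 250 mm wide, 170 mm high from the hinge line (its lower edge) to its top edge, 14 mm thick.
- recipe_hinge (a point): Middle of the recipe screen's hinge line, 60 mm above the table, in the panel's mid-thickness, on its fixed aluminium stand (does not move when pushed). x axis: level, straight back from the screen's face, the way the top moves when it is tilted back; y axis: along the hinge; z up. Its yaw is within 0.25 rad of straight ahead.
- recipe_top (a point): Middle of the recipe screen's top edge, in mid-thickness, 170 mm from the hinge line; moves with the screen. Axes turn with the screen: z from the hinge to the top edge, x out of its back, y along the edge.
- timer_top (a point): Middle of the top edge of the other display, the tall, narrow one: 110 mm wide, 200 mm high from its hinge line, 14 mm thick, same stand and hinge, likewise facing the robot. To be left alone. The two displays stand side by side, either way round, 0.23 to 0.57 m apart (stand to stand); loaves, a jar and other bakery things, all at most 110 mm high within 0.15 m of the recipe screen, stand about them.

How it is judged:
By the outcome, as a careful person would: the job done as asked, in the order asked, and still so for the second after the job is handed in, with the robot touching nothing.
It also fails if it takes over 35 s, if anything falls off the work surface, if the arm or the gripper's body presses on something with over 40 N, if the wrist force passes 120 N, or if a joint passes its speed limit or range.

## Robot

A 6-joint arm with a two-finger parallel gripper is mounted at the origin on the work surface. World frame = base frame: x ahead of the robot, y to its left, z up, the work surface at z = 0. Lengths are in m, angles in rad, forces in N, time in s.
With the tool pointing down it reaches from about 0.25 to 0.725 m from the base axis. Payload 4 kg.
Tool frame: the origin (TCP) lies on the centre line of the jaws, within the pads' length; the fingertips stand 25 mm ahead of it and the grasp point (between the pads) lies 6 mm ahead of it; z points along the fingers, x is the direction in which the jaws open and shut, and the axes are right-handed (so a half turn about z gives the same grasp; the last joint's range is limited). The gripper opens to 85 mm and grips with 20 to 120 N. Pads are 22 mm wide; open, the fingers measure 114 mm over their backs; the gripper's body (76 mm by 85 mm) begins 54 mm behind the grasp point. The pads swing forward as they close: fully open they stand 13 mm farther back than shut.
Start: joints at [1.268, 0.241, 0.005, 1.335, 0, 1.571], TCP at [0.149, 0.477, 0.256] pointing down, gripper open.
Joint ranges: [-2.72, 2.72], [-1.05, 1.87], [-1.09, 1.28], [-1.99, 2.15], [-1.42, 1.44], [-3.14, 3.14]. Speed limits (rad/s): [2.79, 2.79, 3.14, 3.14, 3.14, 3.14].

## Interface

Orientations are given as a unit quaternion [x, y, z, w].
In Python, from workcell import bot, imaging, order gives the robot as it stands.
- The arm moves only by the tool carry_out, never from a script. Its argument "moves" is a list of rows, each a list of 5 numbers: the shift along the tool's x, y, z scaled (see below), then the turn about the tool's z scaled (see below), then the opening, from -1 (shut) to 1 (fully open). In form: [[tx, ty, tz, roll, hand], ...]. A call has 1 to 20 rows; each row is the pose to reach, as a shift and turn from the pose commanded when the call began, along the tool's axes at that moment; what a row does not reach only later rows make up. The controller multiplies each number of a shift by 0.1 m and each number of a turn by 90 degrees. A row lasts 1/10 s, in which the tool goes at most 50 mm and 8.59 degrees, less where a joint would pass 70% of its speed; a pose out of reach is approached as far as the arm can. A call with a number of a shift or a turn outside -1 to 1 is refused whole. A call with a gripper value outside its range is refused whole. The fingers move at their own pace and stop on an object; the grip force is fixed at half the most. Time passes only in rows, so rows that repeat a pose let the fingers close. It gives the time, the measured TCP pose, the force and the opening at its end, in the units of the state.
- bot.get_obs(): the state, without advancing time (a new reading comes with each control period).
- imaging.camera(name): name is "scene" or "top" or "wrist"; returns the picture (400x640x3 uint8, red, green, blue); there is no depth.
- imaging.camera_model(name): a dict with "fovy" (degrees; the focal length in pixels is half the picture's height over the tangent of half this angle, whatever the lens; pixels are square), "cx", "cy" (the principal point, pixels), "dist" ([k1, k2, p1, p2, k3] as OpenCV has them; the pictures are not rectified), "eye" and "rotation" of the camera in the world. Camera axes: x right, y up, looking along -z (the intrinsics and any distortion apply to the point x, -y, -z); pixel columns grow to the right and rows downward; lengths in m; the calibration is good to about 2 mm. A picture is of the moment at which its call begins: read the wrist's pose just before it. camera_model takes no time and is no camera call; for the wrist camera it gives the pose at the moment of the call.
- order.job_done(): hands the job in, once; it reports no verdict.
The state is a dict: "clock": time; "joint_pos": joint angles; "joint_vel": joint speeds; "tau": joint torques, N m; "eef_pos": TCP position; "tool_rot": TCP orientation; "ft_force": force on the tool from outside, world axes, zero at the start; "ft_torque": the same for the moment, N m; "grip_width": finger opening in m.
Only numpy, scipy, OpenCV 4.12 (cv2) and the standard library are available. Lean on these libraries where they do the work, as an engineer would, in place of code of your own. Each camera call takes 0.05 s, during which the arm holds its last target.

## Working session

There is one attempt and no reset: what is moved stays moved. The work goes in short steps, Python scripts to look and compute and a tool call to move; the robot and the scene stay as the last step left them, time stands still between calls to the robot, and variables do not carry over. Pictures are saved under pics/ and viewed, and the job is handed in when it is done.

Besides the shell and the picture viewer there is one more tool, called after "Emit:" in YAML: its name, and indented under it one key for each argument. carry_out: Moves the arm, as the interface text tells. Its arguments: {"type":"object","properties":{"moves":{"type":"array","items":{"type":"array","items":{"type":"number","minimum":-1,"maximum":1}}}},"required":["moves"]}

```bash
ls; mkdir -p pics; cat > h.py <<'E'
import numpy as np, cv2, pickle
from workcell import bot, imaging, order
def snap(n,f):
    m=imaging.camera_model(n); im=np.array(imaging.camera(n)); cv2.imwrite(f'pics/{f}.png',im[:,:,::-1]); pickle.dump((m,im),open(f'pics/{f}.pkl','wb')); return m,im
E
python3 - <<'E'
from h import *
o=bot.get_obs(); print({k:np.round(v,3) for k,v in o.items()})
for n in ('scene','top','wrist'):
    m,_=snap(n,n+'0'); print(n,m)
E
```

```text
pics
{'clock': np.float64(0.0), 'joint_pos': array([1.268, 0.241, 0.004, 1.335, 0.   , 1.571]), 'joint_vel': array([-0.001, -0.001, -0.001, -0.001, -0.   ,  0.001]), 'tau': array([-0.0000e+00, -3.7232e+01,  2.5241e+01,  1.7000e-02,  0.0000e+00,
        0.0000e+00]), 'eef_pos': array([0.149, 0.477, 0.255]), 'tool_rot': array([ 0.806,  0.592, -0.001,  0.001]), 'ft_force': array([-0.058,  0.091,  0.679]), 'ft_torque': array([ 0.013, -0.013, -0.015]), 'grip_width': np.float64(0.086)}
scene {'fovy': 54.17018871785833, 'cx': 321.14399539349733, 'cy': 200.72779627563827, 'dist': array([0.02296795, 0.        , 0.        , 0.        , 0.        ]), 'eye': array([0.99790177, 0.16032465, 0.9078633 ]), 'rotation': array([0.17692432, 0.24854116, 0.78300606, 0.54205773])}
top {'fovy': 48.248912945210286, 'cx': 319.28600638036954, 'cy': 195.05780373930952, 'dist': array([-0.08447602,  0.        ,  0.        ,  0.        ,  0.        ]), 'eye': array([0.35982177, 0.00983011, 1.04958194]), 'rotation': array([-0.04229869,  0.06407766,  0.71125716, -0.69872607])}
wrist {'fovy': 59.61187864142015, 'cx': 323.0421630041562, 'cy': 198.07373316934763, 'dist': array([-0.01077367,  0.        ,  0.        ,  0.        ,  0.        ]), 'eye': array([0.07422118, 0.50179655, 0.37348825]), 'rotation': array([-0.12585355, -0.0911674 ,  0.58445194,  0.79640776])}
```

View pics/scene0.png

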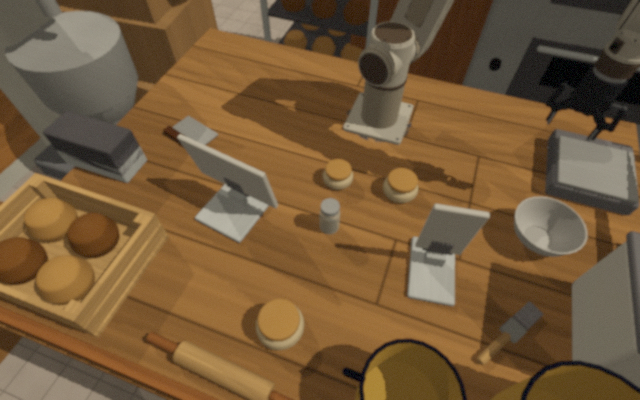

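View pics/top0.png

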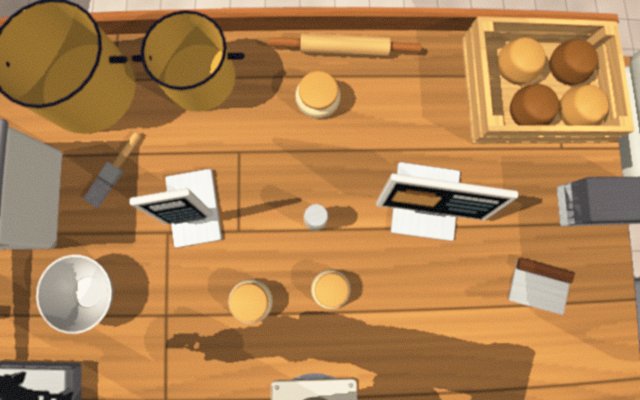

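View pics/wrist0.png

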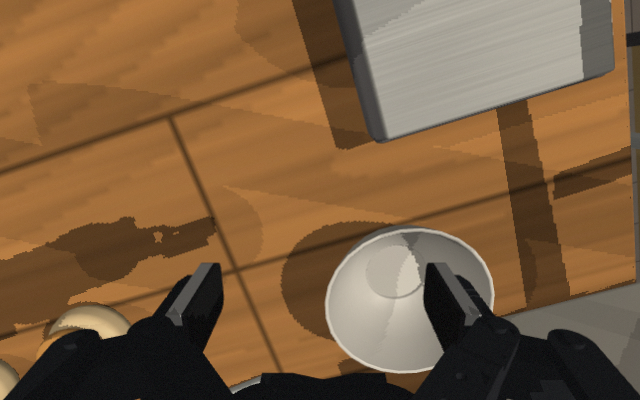

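```bash
python3 - <<'E'
import cv2
a=cv2.imread('pics/top0.png')[150:250,370:530]; cv2.imwrite('pics/c1.png',cv2.resize(a,None,fx=5,fy=5,interpolation=cv2.INTER_CUBIC))
a=cv2.imread('pics/scene0.png')[120:250,170:300]; cv2.imwrite('pics/c2.png',cv2.resize(a,None,fx=4.5,fy=4.5,interpolation=cv2.INTER_CUBIC))
E
```

```text
(no output)
```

View pics/c1.png

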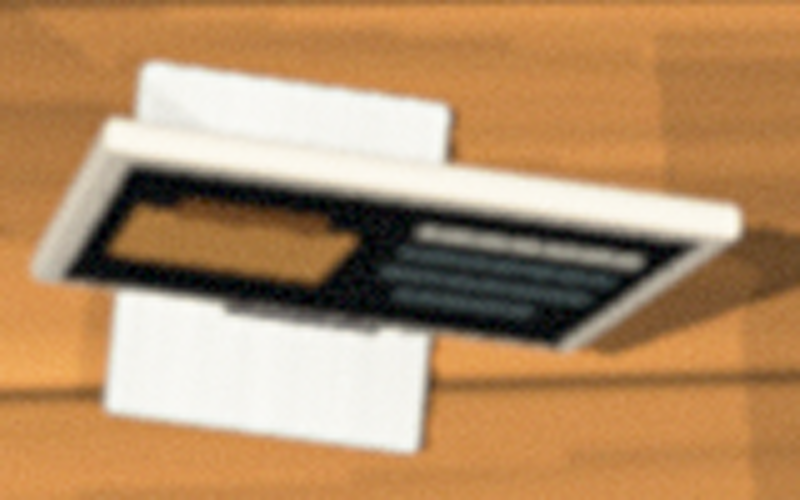

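View pics/c2.png

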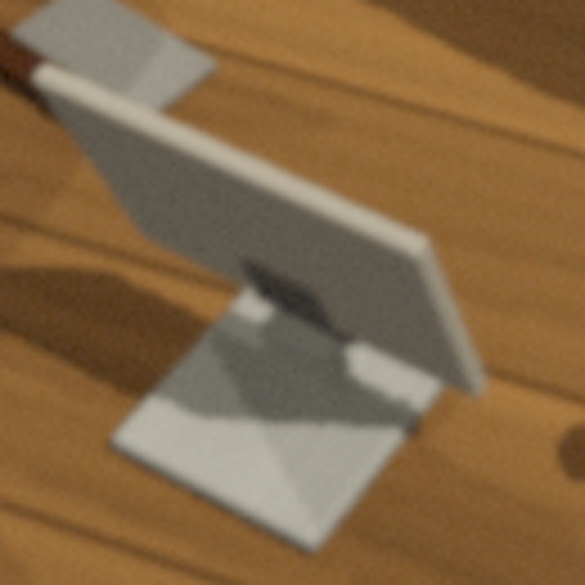

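```bash
cat >> h.py <<'E'
from scipy.spatial.transform import Rotation as R
def ray(m,uv):
    f=200/np.tan(np.radians(m['fovy']/2)); K=np.array([[f,0,m['cx']],[0,f,m['cy']],[0,0,1]])
    p=cv2.undistortPoints(np.array([[uv]],float),K,np.array(m['dist']))[0,0]
    d=R.from_quat(m['rotation']).apply([p[0],-p[1],-1]); return np.array(m['eye']),d/np.linalg.norm(d)
def onz(m,uv,z):
    e,d=ray(m,uv); return e+d*(z-e[2])/d[2]
def proj(m,P):
    f=200/np.tan(np.radians(m['fovy']/2)); K=np.array([[f,0,m['cx']],[0,f,m['cy']],[0,0,1]])
    q=R.from_quat(m['rotation']).inv().apply(np.atleast_2d(P)-np.array(m['eye']))*[1,-1,-1]
    return cv2.projectPoints(q.reshape(-1,1,3),np.zeros(3),np.zeros(3),K,np.array(m['dist']))[0][:,0]
def tri(rs):
    A=0;b=0
    for e,d in rs:
        M=np.eye(3)-np.outer(d,d);A=A+M;b=b+M@e
    P=np.linalg.solve(A,b); return P,[np.linalg.norm((np.eye(3)-np.outer(d,d))@(P-e)) for e,d in rs]
E
python3 - <<'E'
from h import *
mt=pickle.load(open('pics/top0.pkl','rb'))[0];ms=pickle.load(open('pics/scene0.pkl','rb'))[0]
ct=lambda x,y:((x-2)/5+370,(y-2)/5+150); cs=lambda x,y:((x-1.75)/4.5+170,(y-1.75)/4.5+120)
pl=tri([ray(mt,ct(105,137)),ray(ms,cs(425,242))]);pr=tri([ray(mt,ct(741,222)),ray(ms,cs(42,72))])
print(pl,pr)
L,Rr=pl[0],pr[0]; d=Rr-L; print(np.linalg.norm(d), 'yaw',np.arctan2(d[0],-d[1]))
for z in (.226,.23): print(onz(mt,ct(105,137),z),onz(mt,ct(741,222),z))
print('bottom front corners z=.06',onz(mt,ct(35,278),.06),onz(mt,ct(565,350),.06))
print('base', [onz(mt,ct(*p),.004) for p in((145,62),(450,105),(420,452),(105,412))])
# timer
E
```

```text
(array([ 0.51640076, -0.15135352,  0.2281671 ]), [np.float64(0.0007024744380125649), np.float64(0.000702474438012547)]) (array([ 0.4799779 , -0.39715752,  0.22491829]), [np.float64(0.0024998478363090996), np.float64(0.002499847836309006)])
0.24850912947059822 yaw -0.147107989618948
[ 0.5170359  -0.15246896  0.226     ] [ 0.48071784 -0.39928762  0.226     ]
[ 0.51627233 -0.1516807   0.23      ] [ 0.48013067 -0.3973006   0.23      ]
bottom front corners z=.06 [ 0.48470562 -0.15058176  0.06      ] [ 0.4475122  -0.39277037  0.06      ]
base [array([ 0.59604603, -0.21742917,  0.004     ]), array([ 0.573114  , -0.36682986,  0.004     ]), array([ 0.40535056, -0.34095604,  0.004     ]), array([ 0.42755542, -0.19046421,  0.004     ])]
```

```bash
python3 - <<'E'
from h import *
mt=pickle.load(open('pics/top0.pkl','rb'))[0];ms=pickle.load(open('pics/scene0.pkl','rb'))[0]
print([onz(mt,p,.25) for p in((133,201),(194,192),(218,220))],[onz(mt,p,.06) for p in((178,228),)])
a=cv2.imread('pics/top0.png')[160:250,120:230]; cv2.imwrite('pics/c3.png',cv2.resize(a,None,fx=5,fy=5,interpolation=cv2.INTER_CUBIC))
n=np.array([np.cos(-.147),np.sin(-.147),0]);e=np.array([-n[1],n[0],0])
h=np.array([.473,-.2727,.06])
for th in(0.05,.1,.15):
  b=n*np.cos(th)-np.array([0,0,np.sin(th)]);u=n*np.sin(th)+np.array([0,0,np.cos(th)])
  P=[h+e*s*.125+b*q*.007+u*r for s,q,r in((1,1,0),(1,-1,0),(-1,-1,0),(1,0,.17),(-1,0,.17))]
  print(th,((proj(ms,P)-[170,120])*4.5+1.75).round().tolist(),((proj(mt,P)-[370,150])*5+2).round().tolist())
E
```

```text
[array([0.47531172, 0.3219896 , 0.25      ]), array([0.49008396, 0.21072827, 0.25      ]), array([0.43856007, 0.16645218, 0.25      ])] [array([0.44076361, 0.29250998, 0.06      ])]
0.05 [[471.0, 404.0], [484.0, 387.0], [145.0, 226.0], [439.0, 216.0], [51.0, 43.0]] [[33.0, 248.0], [29.0, 279.0], [571.0, 349.0], [103.0, 180.0], [745.0, 266.0]]
0.1 [[472.0, 405.0], [484.0, 386.0], [145.0, 226.0], [430.0, 228.0], [41.0, 53.0]] [[32.0, 249.0], [30.0, 279.0], [571.0, 349.0], [105.0, 159.0], [746.0, 245.0]]
0.15 [[472.0, 405.0], [484.0, 386.0], [145.0, 225.0], [421.0, 241.0], [31.0, 65.0]] [[32.0, 249.0], [30.0, 278.0], [571.0, 349.0], [107.0, 137.0], [746.0, 223.0]]
```

View pics/c3.png

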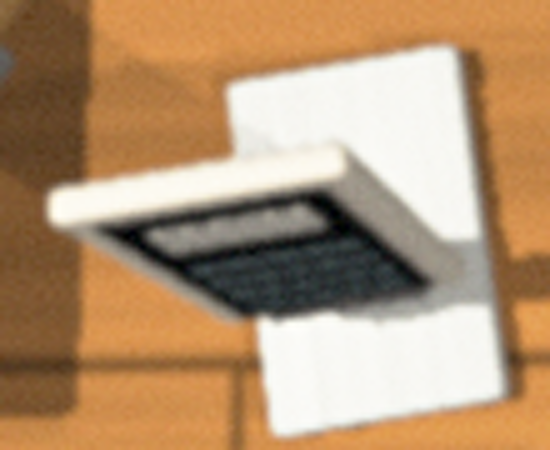

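Emit:
carry_out:
  moves:
    - [-0.5,0.5,0,-0.05,-1]
    - [-1,1,0,-0.1,-1]
    - [-1,1,0,-0.1,-1]
    - [-1,1,0,-0.1,-1]

```text
clock: 0.55
eef_pos: [0.2157, 0.3479, 0.2561]
tool_rot: [0.758, 0.652, -0.001, 0.001]
ft_force: [0.1, 1.0, 0.6]
grip_width: 0.0286
```

Emit:
carry_out:
  moves:
    - [-0.5,0.3,0,0,-1]
    - [-1,0.6,0,0,-1]
    - [-1,0.6,0,0,-1]
    - [-1,0.6,0,0,-1]

```text
clock: 0.95
eef_pos: [0.26, 0.243, 0.2563]
tool_rot: [0.758, 0.652, 0.0, 0.0]
ft_force: [-0.4, 0.4, -0.1]
grip_width: -0.0004
```

Emit:
carry_out:
  moves:
    - [-0.5,0.2,0,0,-1]
    - [-1,0.4,0,0,-1]
    - [-1,0.4,0,0,-1]

```text
clock: 1.25
eef_pos: [0.285, 0.1372, 0.2563]
tool_rot: [0.758, 0.652, -0.0, 0.0]
ft_force: [0.9, 0.8, 0.1]
grip_width: -0.0
```

Emit:
carry_out:
  moves:
    - [-0.5,0.2,0,0,-1]
    - [-1,0.4,0,0,-1]
    - [-1,0.4,0,0,-1]

```text
clock: 1.55
eef_pos: [0.311, 0.032, 0.2565]
tool_rot: [0.759, 0.651, 0.0, 0.001]
ft_force: [0.6, -0.1, -0.6]
grip_width: -0.0001
```

Emit:
carry_out:
  moves:
    - [-0.5,0.2,0,0,-1]
    - [-1,0.4,0,0,-1]
    - [-1,0.4,0,0,-1]

```text
clock: 1.85
eef_pos: [0.3366, -0.0727, 0.2564]
tool_rot: [0.759, 0.652, 0.0, 0.001]
ft_force: [0.2, 0.5, 0.4]
grip_width: 0.0004
```

Emit:
carry_out:
  moves:
    - [-0.5,0.2,0,0,-1]
    - [-1,0.4,0,0,-1]
    - [-1,0.4,0,0,-1]
    - [-1,0.4,0,0,-1]
    - [-1,0.4,0,0,-1]

```text
clock: 2.35
eef_pos: [0.3599, -0.1729, 0.2559]
tool_rot: [0.756, 0.654, 0.0, -0.001]
ft_force: [0.6, 0.3, -0.5]
grip_width: 0.0003
```

Emit:
carry_out:
  moves:
    - [-0.4,0.3,0.2,0,-1]
    - [-0.82,0.66,0.4,0,-1]
    - [-0.82,0.66,0.6,0,-1]
    - [-0.82,0.66,0.6,0,-1]
    - [-0.82,0.66,0.6,0,-1]
    - [-0.82,0.66,0.6,0,-1]

```text
clock: 2.95
eef_pos: [0.4135, -0.2638, 0.1975]
tool_rot: [0.756, 0.655, 0.0, 0.0]
ft_force: [-0.1, 0.7, -0.5]
grip_width: 0.0001
```

```bash
python3 - <<'E'
from h import *
print(bot.get_obs()['eef_pos'],bot.get_obs()['ft_force']); snap('top','top1'); snap('scene','scene1')
a=np.vstack([cv2.imread('pics/top1.png')[100:300,300:600],cv2.imread('pics/scene1.png')[80:280,120:420]]); cv2.imwrite('pics/c4.png',cv2.resize(a,None,fx=1.5,fy=1.5))
E
```

```text
[ 0.41348986 -0.26380582  0.1975234 ] [-0.07382301  0.74195578 -0.49559699]
```

View pics/c4.png

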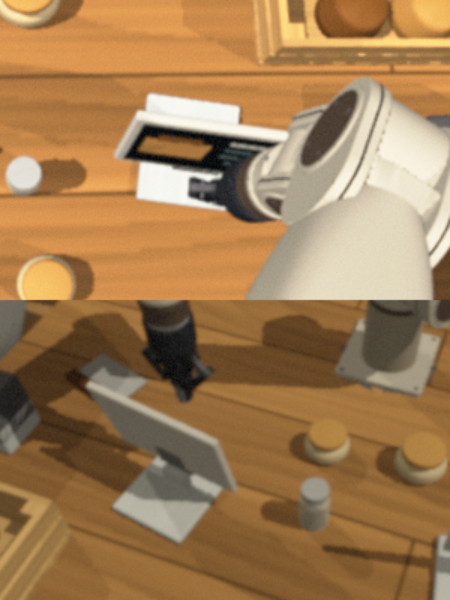

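Emit:
carry_out:
  moves:
    - [0,0.15,0,0,-1]
    - [0,0.3,0,0,-1]
    - [0,0.45,0,0,-1]
    - [0,0.5,0,0,-1]
    - [0,0.55,0,0,-1]
    - [0,0.6,0,0,-1]
    - [0,0.6,0,0,-1]

```text
clock: 3.75
eef_pos: [0.4721, -0.2738, 0.1965]
tool_rot: [0.757, 0.654, -0.0, -0.0]
ft_force: [-1.6, 0.3, 2.6]
grip_width: -0.0
```

Emit:
carry_out:
  moves:
    - [0,0.05,0,0,-1]
    - [0,0.1,0,0,-1]
    - [0,0.1,0,0,-1]

```text
clock: 4.05
eef_pos: [0.4804, -0.2751, 0.1953]
tool_rot: [0.757, 0.654, -0.001, -0.002]
ft_force: [-4.3, 0.9, -1.1]
grip_width: -0.0003
```

Emit:
carry_out:
  moves:
    - [0,0.04,0,0,-1]
    - [0,0.08,0,0,-1]
    - [0,0.12,0,0,-1]
    - [0,0.16,0,0,-1]
    - [0,0.2,0,0,-1]
    - [0,0.2,0,0,-1]

```text
clock: 4.65
eef_pos: [0.4996, -0.2778, 0.1945]
tool_rot: [0.757, 0.653, -0.002, -0.003]
ft_force: [-4.8, 1.3, -1.7]
grip_width: -0.0002
```

```bash
python3 - <<'E'
from h import *
print(bot.get_obs()['eef_pos'],bot.get_obs()['ft_force']); snap('top','top2'); snap('scene','scene2')
a=cv2.imread('pics/scene2.png')[120:250,170:300]; cv2.imwrite('pics/c5.png',cv2.resize(a,None,fx=4.5,fy=4.5,interpolation=cv2.INTER_CUBIC))
a=cv2.imread('pics/top2.png')[150:250,370:530]; cv2.imwrite('pics/c6.png',cv2.resize(a,None,fx=5,fy=5,interpolation=cv2.INTER_CUBIC))
E
```

```text
[ 0.49963386 -0.27777121  0.19449367] [-4.79388862  1.33801956 -1.73326928]
```

View pics/c5.png

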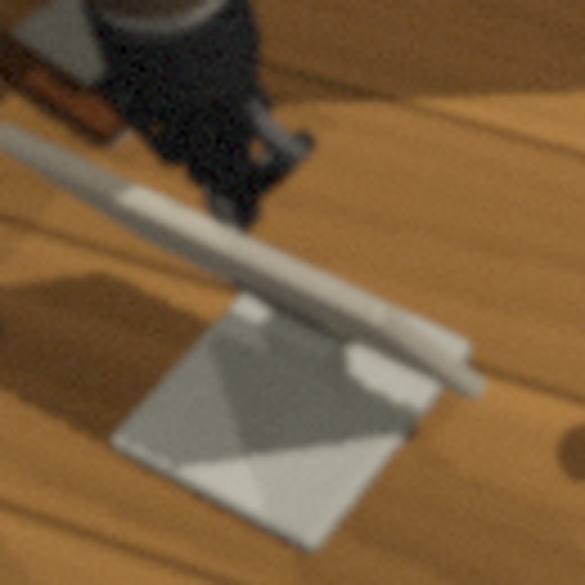

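View pics/c6.png

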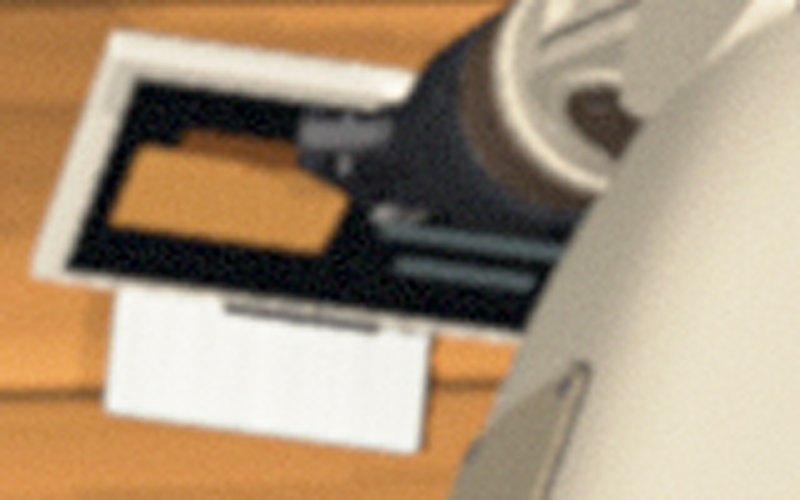

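```bash
cat >> h.py <<'E'
n=np.array([np.cos(-.147),np.sin(-.147),0]);e=np.array([-n[1],n[0],0]);h=np.array([.473,-.2727,.06])
def model(m,th,P=((1,1,.17),(1,-1,.17),(1,1,0),(1,-1,0),(-1,1,.17),(-1,-1,.17))):
  b=n*np.cos(th)-np.array([0,0,np.sin(th)]);u=n*np.sin(th)+np.array([0,0,np.cos(th)])
  return proj(m,[h+e*s*.125+b*q*.007+u*r for s,q,r in P])
E
python3 - <<'E'
from h import *
mt=pickle.load(open('pics/top0.pkl','rb'))[0];ms=pickle.load(open('pics/scene0.pkl','rb'))[0]
for th in(.35,.4,.45,.5,.55,.6):
  print(th,((model(ms,th)-[170,120])*4.5+1.75).round()[[0,1,3,4,5]].tolist(),((model(mt,th)-[370,150])*5+2).round()[[0,1,3]].tolist())
E
```

```text
0.35 [[379.0, 309.0], [393.0, 285.0], [484.0, 385.0], [-13.0, 126.0], [1.0, 103.0]] [[112.0, 43.0], [111.0, 73.0], [30.0, 277.0]]
0.4 [[371.0, 324.0], [384.0, 299.0], [484.0, 385.0], [-21.0, 140.0], [-8.0, 117.0]] [[112.0, 26.0], [112.0, 55.0], [30.0, 277.0]]
0.45 [[363.0, 340.0], [376.0, 315.0], [483.0, 385.0], [-29.0, 154.0], [-16.0, 130.0]] [[112.0, 9.0], [112.0, 37.0], [31.0, 276.0]]
0.5 [[355.0, 356.0], [368.0, 330.0], [483.0, 385.0], [-36.0, 168.0], [-24.0, 145.0]] [[112.0, -6.0], [112.0, 20.0], [31.0, 276.0]]
0.55 [[348.0, 371.0], [360.0, 345.0], [483.0, 385.0], [-43.0, 183.0], [-32.0, 159.0]] [[112.0, -21.0], [112.0, 4.0], [31.0, 275.0]]
0.6 [[341.0, 387.0], [353.0, 361.0], [483.0, 385.0], [-49.0, 198.0], [-39.0, 173.0]] [[111.0, -35.0], [112.0, -12.0], [31.0, 275.0]]
```

Emit:
carry_out:
  moves:
    - [0,0.04,0,0,-1]
    - [0,0.08,0,0,-1]
    - [0,0.12,0,0,-1]
    - [0,0.16,0,0,-1]
    - [0,0.2,0,0,-1]
    - [0,0.24,0,0,-1]
    - [0,0.28,0,0,-1]
    - [0,0.32,0,0,-1]
    - [0,0.36,0,0,-1]
    - [0,0.36,0,0,-1]
    - [0,0.36,0,0,-1]

```text
clock: 5.85
eef_pos: [0.5367, -0.2834, 0.1957]
tool_rot: [0.757, 0.654, -0.001, -0.001]
ft_force: [-4.5, 0.8, -0.5]
grip_width: 0.0002
```

```bash
cat > look.py <<'E'
from h import *
import sys
k=sys.argv[1]
o=bot.get_obs();print(o['eef_pos'],o['ft_force']); print('noff',(o['eef_pos']-h)@n); snap('top','top'+k); snap('scene','scene'+k)
a=cv2.imread(f'pics/scene{k}.png')[120:250,150:280]; cv2.imwrite(f'pics/s{k}.png',cv2.resize(a,None,fx=4.5,fy=4.5,interpolation=cv2.INTER_CUBIC))
a=cv2.imread(f'pics/top{k}.png')[130:240,370:530]; cv2.imwrite(f'pics/t{k}.png',cv2.resize(a,None,fx=5,fy=5,interpolation=cv2.INTER_CUBIC))
mt=pickle.load(open('pics/top0.pkl','rb'))[0];ms=pickle.load(open('pics/scene0.pkl','rb'))[0]
for th in(.6,.65,.7,.75):
  print(th,((model(ms,th)-[150,120])*4.5+1.75).round().tolist(),((model(mt,th)-[370,130])*5+2).round()[[0,1,3,4,5]].tolist())
E
python3 look.py 3
```

```text
[ 0.53665511 -0.28343537  0.19566313] [-4.54281956  0.82512013 -0.47137762]
noff 0.06454100897246362
0.6 [[431.0, 387.0], [443.0, 361.0], [563.0, 406.0], [573.0, 385.0], [41.0, 198.0], [51.0, 173.0]] [[111.0, 65.0], [112.0, 88.0], [31.0, 375.0], [719.0, 150.0], [727.0, 173.0]]
0.65 [[425.0, 403.0], [436.0, 377.0], [563.0, 406.0], [572.0, 385.0], [36.0, 213.0], [45.0, 188.0]] [[110.0, 53.0], [111.0, 74.0], [31.0, 374.0], [714.0, 137.0], [722.0, 159.0]]
0.7 [[419.0, 419.0], [429.0, 393.0], [564.0, 406.0], [572.0, 385.0], [31.0, 228.0], [39.0, 203.0]] [[109.0, 41.0], [111.0, 61.0], [31.0, 374.0], [709.0, 125.0], [717.0, 145.0]]
0.75 [[414.0, 435.0], [423.0, 409.0], [564.0, 406.0], [572.0, 385.0], [26.0, 242.0], [34.0, 218.0]] [[108.0, 31.0], [110.0, 49.0], [31.0, 373.0], [703.0, 114.0], [712.0, 133.0]]
```

View pics/t3.png

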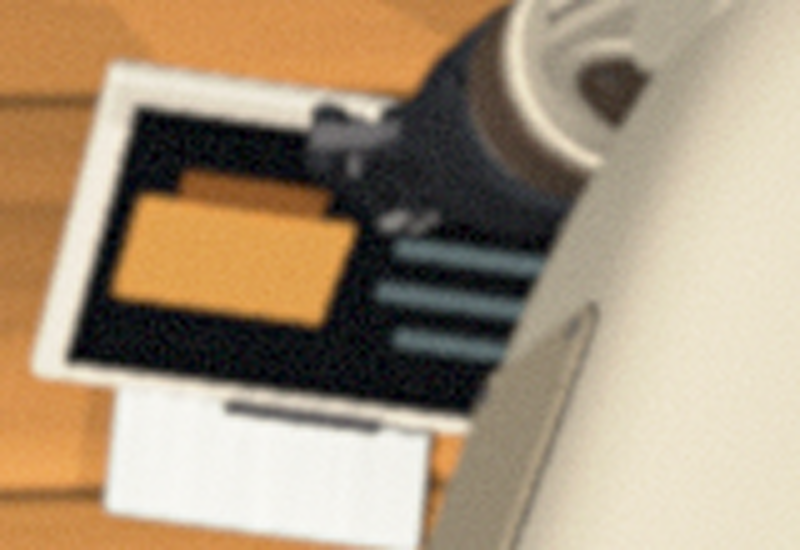

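View pics/s3.png

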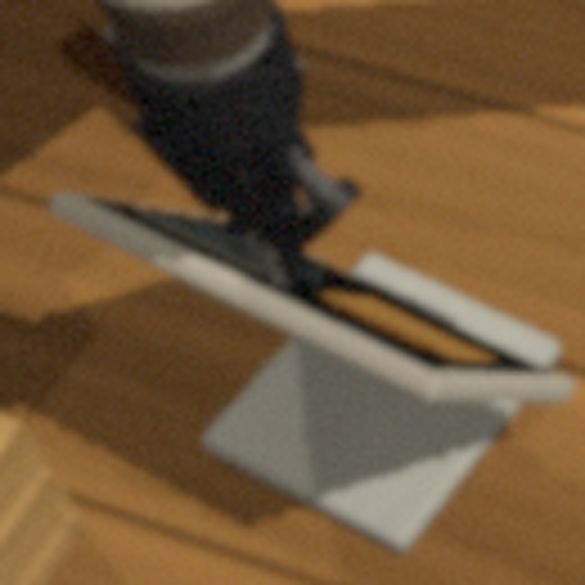

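Emit:
carry_out:
  moves:
    - [0,0.03,0,0,-1]
    - [0,0.06,0,0,-1]
    - [0,0.09,0,0,-1]
    - [0,0.12,0,0,-1]
    - [0,0.12,0,0,-1]
    - [0,0.12,0,0,-1]

```text
clock: 6.55
eef_pos: [0.5502, -0.2855, 0.1965]
tool_rot: [0.757, 0.654, 0.0, 0.0]
ft_force: [-2.2, 0.2, 0.3]
grip_width: 0.0
```

```bash
python3 look.py 4
```

```text
[ 0.55018408 -0.28548863  0.19650328] [-2.16168844  0.15725316  0.34240642]
noff 0.0782248145283076
0.6 [[431.0, 387.0], [443.0, 361.0], [563.0, 406.0], [573.0, 385.0], [41.0, 198.0], [51.0, 173.0]] [[111.0, 65.0], [112.0, 88.0], [31.0, 375.0], [719.0, 150.0], [727.0, 173.0]]
0.65 [[425.0, 403.0], [436.0, 377.0], [563.0, 406.0], [572.0, 385.0], [36.0, 213.0], [45.0, 188.0]] [[110.0, 53.0], [111.0, 74.0], [31.0, 374.0], [714.0, 137.0], [722.0, 159.0]]
0.7 [[419.0, 419.0], [429.0, 393.0], [564.0, 406.0], [572.0, 385.0], [31.0, 228.0], [39.0, 203.0]] [[109.0, 41.0], [111.0, 61.0], [31.0, 374.0], [709.0, 125.0], [717.0, 145.0]]
0.75 [[414.0, 435.0], [423.0, 409.0], [564.0, 406.0], [572.0, 385.0], [26.0, 242.0], [34.0, 218.0]] [[108.0, 31.0], [110.0, 49.0], [31.0, 373.0], [703.0, 114.0], [712.0, 133.0]]
```

Emit:
carry_out:
  moves:
    - [0,-0.1,0,0,-1]
    - [0,-0.3,0,0,-1]
    - [0,-0.7,-0.2,0,-1]
    - [0,-1,-0.5,0,-1]
    - [0,-1,-0.5,0,-1]
    - [0,-1,-0.5,0,-1]

```text
clock: 7.25
eef_pos: [0.4523, -0.2717, 0.2482]
tool_rot: [0.757, 0.654, 0.001, 0.003]
ft_force: [0.5, 0.5, 0.1]
grip_width: -0.0001
```

Emit:
carry_out:
  moves:
    - [0.5,-0.5,0,0,-1]
    - [1,-0.8,0,0,-1]
    - [1,-0.8,0,0,-1]
    - [1,-0.8,0,0,-1]

```text
clock: 7.65
eef_pos: [0.3855, -0.1577, 0.2455]
tool_rot: [0.755, 0.655, 0.0, -0.001]
ft_force: [-0.2, -0.6, -0.2]
grip_width: -0.0
```

Emit:
carry_out:
  moves:
    - [0.5,-0.1,0,0,-1]
    - [1,-0.1,0,0,-1]
    - [1,-0.1,0,0,-1]
    - [1,-0.1,0,0,-1]

```text
clock: 8.05
eef_pos: [0.3923, -0.0591, 0.246]
tool_rot: [0.755, 0.655, 0.0, 0.0]
ft_force: [0.2, -0.8, 0.6]
grip_width: -0.0001
```

```bash
python3 look.py 5
```

```text
[ 0.39233012 -0.0591458   0.24595282] [ 0.22634164 -0.76482349  0.62399943]
noff -0.11107938417297951
0.6 [[431.0, 387.0], [443.0, 361.0], [563.0, 406.0], [573.0, 385.0], [41.0, 198.0], [51.0, 173.0]] [[111.0, 65.0], [112.0, 88.0], [31.0, 375.0], [719.0, 150.0], [727.0, 173.0]]
0.65 [[425.0, 403.0], [436.0, 377.0], [563.0, 406.0], [572.0, 385.0], [36.0, 213.0], [45.0, 188.0]] [[110.0, 53.0], [111.0, 74.0], [31.0, 374.0], [714.0, 137.0], [722.0, 159.0]]
0.7 [[419.0, 419.0], [429.0, 393.0], [564.0, 406.0], [572.0, 385.0], [31.0, 228.0], [39.0, 203.0]] [[109.0, 41.0], [111.0, 61.0], [31.0, 374.0], [709.0, 125.0], [717.0, 145.0]]
0.75 [[414.0, 435.0], [423.0, 409.0], [564.0, 406.0], [572.0, 385.0], [26.0, 242.0], [34.0, 218.0]] [[108.0, 31.0], [110.0, 49.0], [31.0, 373.0], [703.0, 114.0], [712.0, 133.0]]
```

View pics/t5.png

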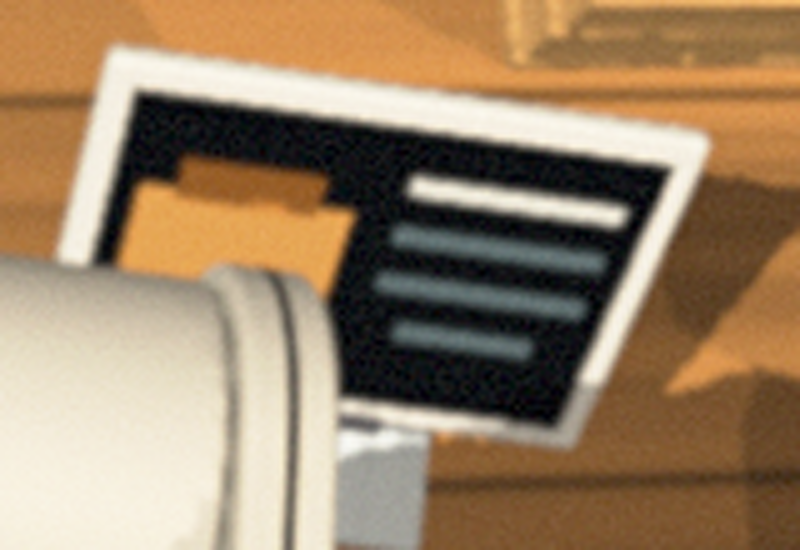

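View pics/s5.png

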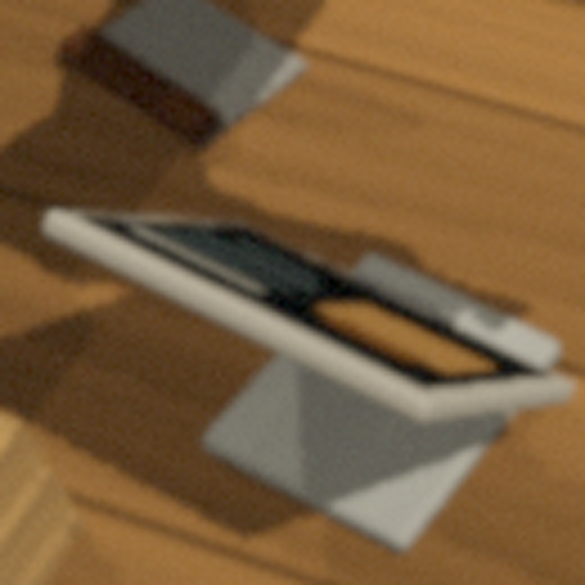

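```bash
cat > fit.py <<'E'
from h import *
import sys
from scipy.optimize import least_squares,brentq
def edge(im,cols,r0fun,half=6,sgn=1):
    g=im.astype(float).min(2)   # white vs wood: blue/min channel
    g=cv2.GaussianBlur(g,(5,3),0.8); out=[]
    for c in cols:
        r0=r0fun(c); rs=np.arange(int(r0)-half,int(r0)+half+1); p=g[rs,c]; d=sgn*np.diff(p)
        i=np.argmax(d); i=min(max(i,1),len(d)-2); y0,y1,y2=d[i-1:i+2]; s=.5*(y0-y2)/(y0-2*y1+y2) if (y0-2*y1+y2) else 0
        out.append((c,rs[i]+.5+s))
    o=np.array(out); k=np.polyfit(*o.T,1); r=o[:,1]-np.polyval(k,o[:,0]); ok=abs(r)<1; k=np.polyfit(*o[ok].T,1)
    return k,ok.mean(),r[ok].std()
mt,i0=pickle.load(open('pics/top0.pkl','rb'));i5=pickle.load(open(f'pics/top{sys.argv[1]}.pkl','rb'))[1]
ms=pickle.load(open('pics/scene0.pkl','rb'))[0]; s5=pickle.load(open(f'pics/scene{sys.argv[1]}.pkl','rb'))[1]
def line(p,q): return lambda c:p[1]+(q[1]-p[1])*(c-p[0])/(q[0]-p[0])
# top0 bottom front edge (white frame below dark) : white->wood, falling
def res(name,m,im,P,th,cols,sgn,half=6):
    q=model(m,th,P); f=line(*q); k,fr,sd=edge(im,cols,f,half,sgn)
    c=cols.mean(); print(name,'obs-model row',round(np.polyval(k,c)-f(c),2),'inl',round(fr,2),'sd',round(sd,2),'slope',k[0].round(3),((q[1]-q[0])[1]/(q[1]-q[0])[0]).round(3)); return np.polyval(k,c),c
def solve(name,m,im,P,cols,sgn,th0,half=6):
    r,c=res(name,m,im,P,th0,cols,sgn,half)
    try: print('   theta',brentq(lambda t:line(*model(m,t,P))(c)-r,th0-.2,th0+.2))
    except Exception as ex: print(ex)
BT=((1,1,.17),(-1,1,.17)); FB=((1,-1,0),(-1,-1,0))
solve('top0 back-top',mt,i0,BT,np.arange(460,512),1,.15)
solve('top back-top',mt,i5,BT,np.arange(400,505),1,.69)
res('top bottom-front right part',mt,i5,FB,.69,np.arange(458,482),-1)
solve('scene back-top',ms,s5,BT,np.arange(170,238),-1,.69)
E
python3 fit.py 5
```

```text
top0 back-top obs-model row -0.27 inl 1.0 sd 0.04 slope 0.142 0.135
   theta 0.15332448019826825
top back-top obs-model row 0.35 inl 1.0 sd 0.14 slope 0.145 0.14
   theta 0.6821260843422717
top bottom-front right part obs-model row 0.81 inl 1.0 sd 0.16 slope 0.154 0.13
scene back-top obs-model row 0.78 inl 0.99 sd 0.31 slope 0.484 0.492
   theta 0.699810070962628
```

```bash
python3 - <<'E'
from h import *
snap('top','top6');snap('scene','scene6')
for k in('top','scene'):
  a=pickle.load(open(f'pics/{k}0.pkl','rb'))[1].astype(float);b=pickle.load(open(f'pics/{k}6.pkl','rb'))[1].astype(float)
  s=np.s_[165:250,125:225] if k=='top' else np.s_[200:305,405:490]
  print(k,(abs(a-b)[s].max(2)>50).mean())
print(bot.get_obs()['clock'],bot.get_obs()['ft_force'])
cv2.imwrite('pics/f6.png',np.hstack([cv2.resize(cv2.imread(f'pics/{k}6.png'),(400,250)) for k in('top','scene')]))
E
python3 fit.py 6
```

```text
top 0.0
scene 0.0
8.25 [ 0.26124707 -0.15662111  0.08461131]
top0 back-top obs-model row -0.27 inl 1.0 sd 0.04 slope 0.142 0.135
   theta 0.15332448019826825
top back-top obs-model row 0.34 inl 1.0 sd 0.13 slope 0.145 0.14
   theta 0.6822061581792799
top bottom-front right part obs-model row 0.86 inl 1.0 sd 0.17 slope 0.134 0.13
scene back-top obs-model row 0.77 inl 0.99 sd 0.32 slope 0.484 0.492
   theta 0.6996608565468144
```

View pics/f6.png

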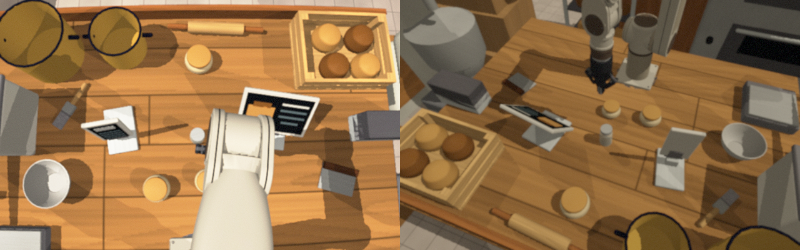

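The recipe screen leans back about 0.69 rad, the gripper is clear of everything, and the timer display looks unchanged.

```bash
python3 -c "
from workcell import order
print(order.job_done())"
```

```text
the job is handed in; nothing more can be done
None
```

I tilted the recipe screen back from about 0.15 rad to about 0.69 rad (target 0.70). I pushed its face with the closed fingertips, reading about 5 N at the pauses. I then backed the arm well away and handed the job in at about 8.3 s.

- **Lean:** after letting go, the top camera gave 0.682 rad and the scene camera 0.700 rad. The two differ by about 1°. The hinge seems to sit 1–2 mm nearer the robot than I had modelled. Allowing for that, the top camera reading would come to about 0.69 rad.
- **Stays put:** a second pair of pictures, about 0.1 s later, gave the same readings to within 0.001 rad.
- **Timer display:** the pictures around it are unchanged from the start in both views.
- **Contact:** the force reading is back to noise level, and the last pictures show the gripper clear of the screen.

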